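# Sort three mixed-up test weights into their holders

### The arm

A 7-joint arm with a two-finger parallel gripper is mounted at the origin on the work surface. World frame = base frame: x ahead of the robot, y to its left, z up, the work surface at z = 0. Lengths are in m, angles in rad, forces in N, time in s.
With the tool pointing down it reaches from about 0.4 to 0.85 m from the base axis. Payload 4.5 kg.
Tool frame: the origin (TCP) lies on the centre line of the jaws, within the pads' length; the fingertips stand 11 mm ahead of it and the grasp point (between the pads) lies 8 mm behind it (tips_ahead is the distance from the TCP to the fingertips, in m); z points along the fingers, y is the line along which they close (so a half turn about z gives the same grasp; the last joint's range is limited). The gripper opens to 88 mm and grips with 3 to 60 N. Pads are 18 mm wide; open, the fingers measure 123 mm over their backs; the gripper's body (75 mm by 187 mm) begins 45 mm behind the grasp point.
Start: joints at [-1.276, 0.689, -0.195, 1.565, 0.157, 0.902, -0.215], TCP at [0.161, 0.604, 0.25] pointing down, gripper open.
Joint ranges: [-3.01, 3.01], [-0.46, 2.08], [-1.47, 1.51], [0.13, 2.56], [-1, 4.14], [0.04, 2.09], [-2.66, 2.66]. Speed limits (rad/s): [2.57, 2.57, 3.14, 3.14, 3.14, 3.14, 3.14].

### API

Orientations are given as a rotation vector (axis times angle).
In Python, from workcell import state, capture, get_calibration, sign_off, look_for, tips_ahead gives the robot as it stands.
- The arm moves only by the tool play_rows, never from a script. Its argument "deltas" is a list that holds one entry, the list of rows, each a list of 7 numbers: the shift along the tool's x, y, z each as a share of 100 mm, from -1 to 1, then the turn, a rotation vector about the tool's x, y, z each as a share of pi/2 rad, from -1 to 1, then the gripper's target within -1 to 1 (fully open at 1, half-way at 0, shut at -1). In form: [[[tx, ty, tz, rx, ry, rz, claw], ...]]. A call has exactly 10 rows; each row is the pose to reach, as a shift and turn from the pose commanded when the call began, along the tool's axes at that moment; what a row does not reach only later rows make up. A row lasts 1/12 s, in which the tool goes at most 41.7 mm and 7.16 degrees, less where a joint would pass 70% of its speed; a pose out of reach is approached as far as the arm can. A call with a number of a shift or a turn outside -1 to 1 is refused whole. A call with a gripper value outside its range is refused whole. The fingers move at their own pace and stop on an object; "newtons" is the grip in N (left out, the last holds). Time passes only in rows, so rows that repeat a pose let the fingers close, or fill a call up. It gives the time, the measured TCP pose, the force, the opening and the grip force at its end, in the units of the state.
- state(): the state, without advancing time (a new reading comes with each control period).
- capture(name): name is "side" or "top" or "wrist"; returns the picture (480x640x3 uint8, blue, green, red); there is no depth.
- get_calibration(name): a dict with "fx", "fy", "cx", "cy" (pixels), "dist_coeffs" ([k1, k2, p1, p2, k3] as OpenCV has them; the pictures are not rectified), "world_to_cam" (4x4, takes a point from world to camera coordinates); the wrist camera has in their place "tool_from_camera" (4x4, takes a point from camera to tool coordinates, whose origin is the TCP and whose axes are the flange's). Camera axes: x right, y down, z forward; pixel columns grow to the right and rows downward; lengths in m; the calibration is good to about 2 mm. A picture is of the moment at which its call begins: read the wrist's pose just before it. get_calibration takes no time and is no camera call.
- sign_off(): hands the job in; it is judged then, once.
Trained networks look in the newest picture that a camera, given by its name, has taken for a name from the list of things; names that differ only in an ending like _2 or _b are one class to them, and where a whole thing is asked for, a point or a joint stands for the part that bears it (a point fixed in the world has none). Each returns a list of dicts, best first, with "p" (0 to 1); they miss things now and then, are a little off and sometimes report something else, mostly with a low value. They report only what shows in the picture. A call takes as long as a camera call. They do not tell look-alikes from the thing itself.
- look_for(camera, query): "extent" ([centre column, centre row, width, height] in pixels, round what is visible of it).
The state is a dict: "t": time; "qpos": joint angles; "qvel": joint speeds; "effort": joint torques, N m; "eef_pos": TCP position; "ee_rot": TCP orientation; "contact_force": force on the tool from outside, world axes, zero at the start; "moment": the same for the moment, N m; "grip_width": finger opening in m; "grip_force": force on a finger pad.
Only numpy, scipy, OpenCV 4.12 (cv2) and the standard library are available. Lean on these libraries where they do the work, as an engineer would, in place of code of your own. Each camera call takes 0.05 s, during which the arm holds its last target. There are 200 camera calls.

### The job

The three steel test weights have been put away in one another's holders. Put each upright in the middle of the red holder of its own shape (the round one in the round holder, the square one squarely in the square holder, the oblong one lengthwise in the oblong holder), using the cork mat as the spare place while you swap them. Set the weights down gently, never stand one on the bare bench, and leave the bottle and the calculator where they are.

Things in the scene. Friction and masses are not known exactly. Their poses are not given: they have to be found in the camera images.
- round_weight: Steel test weight with a round body, 48 mm across and 36 mm high. On top, a round knob 22 mm across carries the grip: it spans 50 to 72 mm above the underside, with nothing but the narrow stem below it down to the body's top at 36 mm. Origin at the centre of the underside, z up. About 0.4 to 0.9 kg.
- square_weight: Steel test weight with a square body, 46 x 46 mm and 36 mm high. On top, a short crossbar, 40 mm long along its x and 16 mm wide along its y, carries the grip: it spans 50 to 72 mm above the underside, with nothing but the narrow stem below it down to the body's top at 36 mm. Origin at the centre of the underside, z up. About 0.4 to 0.9 kg.
- oblong_weight: Steel test weight with an oblong body, 70 mm along its x, 36 mm along its y, 36 mm high. On top a bridge handle, 60 mm long along its x and 14 mm wide along its y: the bar spans 50 to 72 mm above the underside, on two posts 10 mm thick, 25 mm either side of the middle; the body's top is at 36 mm. Origin at the centre of the underside, z up. About 0.5 to 0.9 kg.
- round_holder: Round dish, 98 mm across outside, 88 mm inside. Red plastic, fixed to the bench: a floor 6 mm thick with a low lip round it, the lip's top 12 mm above the bench.  Origin at the centre of the underside, on the bench; the place for the weight is 6 mm above it. At the start a weight that belongs elsewhere stands in it.
- square_holder: Square tray, 98 x 98 mm outside, 88 x 88 mm inside. Red plastic, fixed to the bench: a floor 6 mm thick with a low lip round it, the lip's top 12 mm above the bench. Sides along its x and y. Origin at the centre of the underside, on the bench; the place for the weight is 6 mm above it. At the start a weight that belongs elsewhere stands in it.
- oblong_holder: Oblong tray, 120 mm (x) by 80 mm (y) outside, 110 x 70 mm inside. Red plastic, fixed to the bench: a floor 6 mm thick with a low lip round it, the lip's top 12 mm above the bench. Long side along its x. Origin at the centre of the underside, on the bench; the place for the weight is 6 mm above it. At the start a weight that belongs elsewhere stands in it.
- mat: Flat cork mat without a lip, 110 x 110 mm, 6 mm thick, fixed to the bench, empty at the start. Origin at the centre of its underside.
- bottle: Small white plastic bottle standing among the holders, 36 mm across, 90 mm high. Origin at the centre of its underside. Not to be disturbed.
- calculator: Grey pocket calculator lying among the holders, 130 mm (its x) by 74 mm (y), 17 mm high. Origin at the centre of its underside. Not to be disturbed.
There are look-alikes about, which are no part of the job. Leave any turquoise look-alike of the round_weight alone.

How it is judged:
By the outcome, as a careful person would: the job done as asked, in the order asked, and still so for the second after the job is handed in, with the robot touching nothing.
It also fails if it takes over 106 s, if anything falls off the work surface, if the arm or the gripper's body presses on something with over 40 N, if the wrist force passes 120 N, or if a joint passes its speed limit or range.

## Working session

There is one attempt and no reset: what is moved stays moved. The work goes in short steps, Python scripts to look and compute and a tool call to move; the robot and the scene stay as the last step left them, time stands still between calls to the robot, and variables do not carry over. Pictures are saved under pics/ and viewed, at most 14 in all, crops included, and the job is handed in when it is done.

Besides the shell and the picture viewer there is one more tool, called as name(argument=value, ...), one argument or row to a line, values as JSON. play_rows: Moves the arm, as the interface text tells. Its arguments: {"type":"object","properties":{"deltas":{"type":"array","items":{"type":"array","items":{"type":"array","items":{"type":"number"}}}},"newtons":{"type":"number"}},"required":["deltas"]}

```bash
mkdir -p pics; ls; python3 - <<'E'
from workcell import *
import cv2
s=state();print(s['t'],s['eef_pos'],s['ee_rot'],s['grip_width'])
for c in ['top','side']:
    im=capture(c);cv2.imwrite(f'pics/{c}0.png',im)
    for n in ['round_weight','square_weight','oblong_weight','round_holder','square_holder','oblong_holder','mat','bottle','calculator']:
        print(c,n,[([round(float(v)) for v in d['extent']],round(d['p'],2)) for d in look_for(c,n)[:3]])
    k=get_calibration(c);print(k)
print(get_calibration('wrist'),tips_ahead)
E
```

```text
pics
0.0 [0.16105864 0.60325669 0.24890765] [-4.08387569e-01 -3.11482337e+00  2.86605633e-03] 0.0883976151033991
top round_weight [([475, 252, 26, 28], 0.87), ([385, 299, 27, 29], 0.86), ([442, 302, 22, 22], 0.78)]
top square_weight [([338, 167, 24, 28], 0.79), ([268, 168, 34, 62], 0.48)]
top oblong_weight []
top round_holder [([335, 171, 47, 42], 0.73)]
top square_holder [([422, 250, 38, 56], 0.75), ([271, 254, 59, 55], 0.74), ([347, 250, 17, 17], 0.65)]
top oblong_holder [([422, 249, 36, 59], 0.9)]
top mat [([196, 190, 54, 50], 0.6)]
top bottle [([344, 251, 15, 13], 0.61)]
top calculator [([267, 169, 34, 64], 0.56)]
{'fx': 528.0690110547998, 'fy': 528.0690110547998, 'cx': 322.7892147919326, 'cy': 239.66840729360555, 'dist_coeffs': array([-0.14910037,  0.        ,  0.        ,  0.        ,  0.        ]), 'world_to_cam': array([[-8.37891647e-03, -9.99964826e-01, -3.74668660e-04,
        -3.19548706e-02],
       [-9.96554859e-01,  8.38125924e-03, -8.25116223e-02,
         4.89669548e-01],
       [ 8.25118602e-02, -3.17980117e-04, -9.96590032e-01,
         1.11313627e+00],
       [ 0.0
[... 936 characters left out ...]
35,  0.15679259],
       [ 0.4966641 ,  0.68500094, -0.5330089 ,  0.76540395],
       [ 0.        ,  0.        ,  0.        ,  1.        ]])}
{'fx': 414.5562411940638, 'fy': 414.5562411940638, 'cx': 317.4172068816497, 'cy': 229.45142103464468, 'dist_coeffs': array([-0.06551594,  0.        ,  0.        ,  0.        ,  0.        ]), 'tool_from_camera': array([[-7.85644225e-04, -9.65847730e-01, -2.59109138e-01,
         6.73820698e-02],
       [ 9.99999659e-01, -6.92552094e-04, -4.50559521e-04,
         2.07261539e-04],
       [ 2.55725314e-04, -2.59109404e-01,  9.65847944e-01,
        -1.36121113e-01],
       [ 0.00000000e+00,  0.00000000e+00,  0.00000000e+00,
         1.00000000e+00]])} 0.011
```

```bash
python3 - <<'E'
import cv2
a=cv2.imread('pics/top0.png')[115:340,150:520]
cv2.imwrite('pics/t1.png',cv2.resize(a,(800,486),interpolation=cv2.INTER_CUBIC))
a=cv2.imread('pics/side0.png')[150:390,220:500]
cv2.imwrite('pics/s1.png',cv2.resize(a,(700,600),interpolation=cv2.INTER_CUBIC))
E
```

```text
(no output)
```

View pics/t1.png

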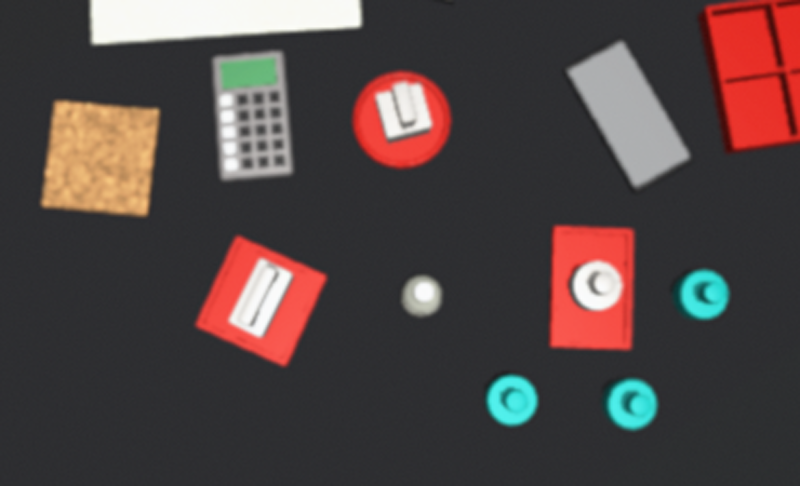

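View pics/s1.png

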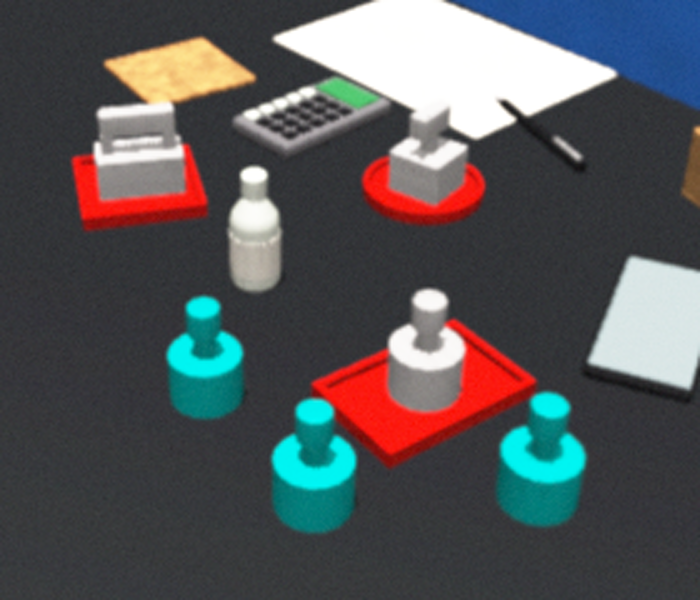

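The round weight stands in the oblong holder, the oblong weight in the square holder and the square weight in the round holder. The mat is empty, and one turquoise look-alike stands close beside the oblong holder. The cycle is: round→mat, oblong→oblong holder, square→square holder, round→round holder.

```bash
cat > h.py <<'E'
from workcell import *
import cv2, numpy as np
from scipy.spatial.transform import Rotation as R
def cam(c, s=None):
    k=get_calibration(c)
    K=np.array([[k['fx'],0,k['cx']],[0,k['fy'],k['cy']],[0,0,1]]);D=np.array(k['dist_coeffs'])
    if c=='wrist':
        s=s or state(); T=np.eye(4);T[:3,:3]=R.from_rotvec(s['ee_rot']).as_matrix();T[:3,3]=s['eef_pos']
        W=T@np.array(k['tool_from_camera'])
    else: W=np.linalg.inv(k['world_to_cam'])
    return K,D,W
def proj(px,z,C):
    K,D,W=C
    u=cv2.undistortPoints(np.float64(px).reshape(-1,1,2),K,D).reshape(-1,2)
    d=np.c_[u,np.ones(len(u))]@W[:3,:3].T
    return W[:2,3]+d[:,:2]*((z-W[2,3])/d[:,2:3])
def pix(P,C):
    K,D,W=C;V=np.linalg.inv(W)
    return cv2.projectPoints(np.float64(P).reshape(-1,1,3),cv2.Rodrigues(V[:3,:3])[0],V[:3,3],K,D)[0].reshape(-1,2)
def blobs(mask,amin):
    cs,_=cv2.findContours(mask.astype(np.uint8),cv2.RETR_EXTERNAL,cv2.CHAIN_APPROX_NONE)
    return [c.reshape(-1,2) for c in cs if cv2.contourArea(c)>amin]
def rect(px,z,C):
    p=proj(px,z,C); (c,wh,a)=cv2.minAreaRect((p*1000).astype(np.float32))
    w,h=wh; 
    if w<h: w,h,a=h,w,a+90
    return np.round([c[0],c[1],w,h,(a+90)%180-90],1)
def masks(im):
    h=cv2.cvtColor(im,cv2.COLOR_BGR2HSV);H,S,V=[h[...,i].astype(int) for i in range(3)]
    return dict(red=((H<8)|(H>172))&(S>130)&(V>90), grey=(S<60)&(V>110), cork=(H>8)&(H<25)&(S>70)&(V>110), cyan=(H>80)&(H<100)&(S>100)&(V>100))
E
python3 - <<'E'
from h import *
im=cv2.imread('pics/top0.png');C=cam('top');M=masks(im)
for n,z in [('red',.012),('grey',.042),('cork',.006),('cyan',.036)]:
    for b in blobs(M[n],80): print(n,b.mean(0).round(),rect(b,z,C))
E
```

```text
red [  3. 296.] [366.9 694.7  77.9  21.3   1. ]
red [270. 254.] [460.6  77.5 103.7 102.8  65.5]
red [423. 248.] [ 471.2 -254.7  124.3   85.7   -1.6]
red [335. 170.] [ 6.445e+02 -6.530e+01  1.006e+02  9.880e+01 -4.000e-01]
red [562. 135.] [ 728.9 -605.5  448.3  175.8  -75.9]
grey [357. 469.] [   5.2 -103.6   43.3   12.6   -0.3]
grey [257. 461.] [ 23.2 105.7  51.9  12.7  -0.9]
grey [312. 416.] [120.2 -11.5  60.4  14.8  89.6]
grey [ 99. 355.] [246.  442.8  88.9  85.4  72.4]
grey [  9. 339.] [ 2.703e+02  6.594e+02  3.640e+01  3.560e+01 -3.000e-01]
grey [ 12. 263.] [442.2 652.3  71.8  26.8 -22.1]
grey [345. 252.] [462.3 -81.5  35.8  35.8  -0.5]
grey [425. 247.] [ 470.2 -253.1   46.7   44.9   -1.3]
grey [270. 252.] [461.7  74.6  68.7  36.  -26.8]
grey [336. 166.] [646.2 -65.6  53.   46.1  14.8]
grey [266. 168.] [642.7  83.8 124.8  70.6   4.6]
grey [440. 167.] [ 642.  -290.5  136.2   65.9   28.4]
grey [ 51. 231.] [530.5 586.1 532.   93.5   0. ]
grey [  9. 148.] [712.2 686.1 252.6  26.3   0. ]
grey [  2. 126.] [757.4 699.1 206.9  22.    5.8]
grey [304.  39.] [ 897.3  -29.2 1572.2  364.1   89.4]
cork [196. 188.] [608.8 244.  113.  112.9  83.6]
cork [ 38. 261.] [ 5.033e+02  6.325e+02  6.313e+02  1.656e+02 -2.000e-01]
cork [432.  73.] [ 871.2 -290.2  160.6  119.4   78.5]
cyan [442. 302.] [ 354.7 -287.3   48.6   47.3   -1. ]
cyan [386. 300.] [ 360.6 -169.1   48.6   48.3   89.2]
cyan [475. 251.] [ 461.1 -361.6   48.6   47.2   89.3]
```

play_rows(
  deltas=[
    [[-0.25, -0.25, 0, 0, 0, -0.04, 1], [-0.5, -0.5, 0, 0, 0, -0.08, 1], [-0.75, -0.75, 0, 0, 0, -0.12, 1], [-0.98, -0.98, 0, 0, 0, -0.164, 1], [-0.98, -0.98, 0, 0, 0, -0.164, 1], [-0.98, -0.98, 0, 0, 0, -0.164, 1], [-0.98, -0.98, 0, 0, 0, -0.164, 1], [-0.98, -0.98, 0, 0, 0, -0.164, 1], [-0.98, -0.98, 0, 0, 0, -0.164, 1], [-0.98, -0.98, 0, 0, 0, -0.164, 1]],
  ],
)

```text
t: 1.83
eef_pos: [0.2296, 0.4849, 0.2497]
ee_rot: [-0.002, -3.141, -0.001]
contact_force: [0.1, 0.4, 0.3]
grip_width: 0.0882
grip_force: 0.0
```

play_rows(
  deltas=[
    [[-0.2, -0.2, 0, 0, 0, 0, 1], [-0.4, -0.4, 0, 0, 0, 0, 1], [-0.6, -0.6, 0, 0, 0, 0, 1], [-0.8, -0.8, 0, 0, 0, 0, 1], [-1, -1, 0, 0, 0, 0, 1], [-1, -1, 0, 0, 0, 0, 1], [-1, -1, 0, 0, 0, 0, 1], [-1, -1, 0, 0, 0, 0, 1], [-1, -1, 0, 0, 0, 0, 1], [-1, -1, 0, 0, 0, 0, 1]],
  ],
)

```text
t: 2.67
eef_pos: [0.3291, 0.3849, 0.2498]
ee_rot: [-0.001, -3.141, -0.001]
contact_force: [0.6, -0.1, -0.2]
grip_width: 0.0882
grip_force: 0.0
```

play_rows(
  deltas=[
    [[-0.2, -0.2, 0, 0, 0, 0, 1], [-0.4, -0.4, 0, 0, 0, 0, 1], [-0.6, -0.6, 0, 0, 0, 0, 1], [-0.8, -0.8, 0, 0, 0, 0, 1], [-1, -1, 0, 0, 0, 0, 1], [-1, -1, 0, 0, 0, 0, 1], [-1, -1, 0, 0, 0, 0, 1], [-1, -1, 0, 0, 0, 0, 1], [-1, -1, 0, 0, 0, 0, 1], [-1, -1, 0, 0, 0, 0, 1]],
  ],
)

```text
t: 3.5
eef_pos: [0.4288, 0.2848, 0.2498]
ee_rot: [-0.0, -3.141, -0.001]
contact_force: [0.2, -0.3, 0.6]
grip_width: 0.088
grip_force: 0.0
```

play_rows(
  deltas=[
    [[-0.06, -0.2, 0, 0, 0, 0, 1], [-0.12, -0.4, 0, 0, 0, 0, 1], [-0.18, -0.6, 0, 0, 0, 0, 1], [-0.24, -0.8, 0, 0, 0, 0, 1], [-0.3, -1, 0, 0, 0, 0, 1], [-0.3, -1, 0, 0, 0, 0, 1], [-0.3, -1, 0, 0, 0, 0, 1], [-0.3, -1, 0, 0, 0, 0, 1], [-0.3, -1, 0, 0, 0, 0, 1], [-0.3, -1, 0, 0, 0, 0, 1]],
  ],
)

```text
t: 4.33
eef_pos: [0.4592, 0.1848, 0.2498]
ee_rot: [0.001, 3.142, 0.001]
contact_force: [-0.2, 0.8, 0.5]
grip_width: 0.0879
grip_force: 0.0
```

play_rows(
  deltas=[
    [[0, -0.2, 0, 0, 0, 0, 1], [0, -0.4, 0, 0, 0, 0, 1], [0, -0.6, 0, 0, 0, 0, 1], [0, -0.8, 0, 0, 0, 0, 1], [0, -1, 0, 0, 0, 0, 1], [0, -1, 0, 0, 0, 0, 1], [0, -1, 0, 0, 0, 0, 1], [0, -1, 0, 0, 0, 0, 1], [0, -1, 0, 0, 0, 0, 1], [0, -1, 0, 0, 0, 0, 1]],
  ],
)

```text
t: 5.17
eef_pos: [0.4593, 0.0848, 0.2498]
ee_rot: [0.001, 3.141, 0.001]
contact_force: [-0.3, 0.4, -0.0]
grip_width: 0.0882
grip_force: 0.0
```

```bash
cat > w.py <<'E'
from h import *
import sys
s=state();im=capture('wrist');C=cam('wrist',s);M=masks(im)
cv2.imwrite(f'pics/{sys.argv[1]}.png',im)
for n,z,a in [('red',.012,1500),('grey',.042,500),('grey',.078,500),('cork',.006,1500)]:
    for b in blobs(M[n],a):
        e='' if b.min()>1 and b[:,0].max()<638 and b[:,1].max()<478 else 'CUT'
        print(n,z,b.mean(0).round(),rect(b,z,C),e)
print(s['t'],s['eef_pos'])
E
python3 w.py w1
```

```text
red 0.012 [314. 186.] [459.2  76.7  99.8  99.8  65.4] 
grey 0.042 [271. 368.] [646.1  85.4 546.4 104.3  90. ] 
grey 0.042 [632. 368.] [627.3 395.2  70.   22.8  14. ] CUT
grey 0.042 [317. 329.] [578.   85.4  76.8  27.8  89.9] 
grey 0.042 [117. 211.] [465.3 -85.9  75.1  57.3 -47.8] 
grey 0.042 [304. 203.] [462.5  73.   78.3  35.5 -26.7] 
grey 0.042 [367. 148.] [415.5 124.3  96.6  48.4  41.6] 
grey 0.078 [271. 368.] [619.5  85.3 489.2  93.4  90. ] 
grey 0.078 [632. 368.] [602.7 362.8  62.7  20.4  14. ] CUT
grey 0.078 [317. 329.] [558.5  85.3  68.8  24.8  89.9] 
grey 0.078 [117. 211.] [457.6 -68.   67.2  51.3 -47.8] 
grey 0.078 [304. 203.] [455.1  74.2  70.1  31.8 -26.7] 
grey 0.078 [367. 148.] [413.  120.2  86.5  43.4  41.6] 
cork 0.006 [461. 428.] [720.5 249.7 421.9  18.9  89.9] CUT
cork 0.006 [590. 358.] [640.3 378.1 110.5  51.6  18. ] 
cork 0.006 [ 45. 358.] [ 638.8 -207.6  109.6   51.3  -17.3] 
5.1667 [0.45932501 0.08477287 0.24976272]
```

View pics/w1.png

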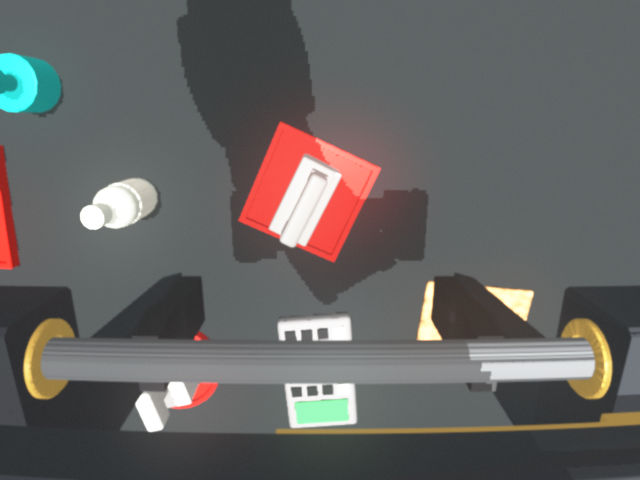

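```bash
cat > fit.py <<'E'
from h import *
from scipy.optimize import minimize
def box(lx,ly,z0,z1): return np.array([[a*lx/2,b*ly/2,z] for a in(-1,1) for b in(-1,1) for z in(z0,z1)])
def cyl(d,z0,z1):
    t=np.linspace(0,2*np.pi,40); return np.array([[d/2*np.cos(a),d/2*np.sin(a),z] for a in t for z in(z0,z1)])
S={'oblong':[box(.07,.036,0,.036),box(.06,.014,.05,.072)]+[box(.01,.014,.036,.05)+[o,0,0] for o in(-.025,.025)],
 'square':[box(.046,.046,0,.036),box(.04,.016,.05,.072),cyl(.01,.036,.05)],
 'round':[cyl(.048,0,.036),cyl(.022,.05,.072),cyl(.01,.036,.05)]}
def fit(name,mask,C,x,y,deg,z0=.006,pad=15):
    mask=mask.astype(np.uint8)
    def ren(p,sh=4):
        m=np.zeros(mask.shape,np.uint8);r=R.from_euler('z',p[2],degrees=True).as_matrix()
        for P in S[name]:
            q=pix(P@r.T+[p[0]/1000,p[1]/1000,z0],C)
            cv2.fillConvexPoly(m,np.int32(np.round(cv2.convexHull(q.astype(np.float32))*16)),255,cv2.LINE_AA,4)
        return m/255.
    m0=ren((x*1000,y*1000,deg)); roi=cv2.dilate((m0>0).astype(np.uint8),np.ones((2*pad+1,)*2))
    T=cv2.GaussianBlur((mask*roi).astype(float),(0,0),1)
    f=lambda p:(((cv2.GaussianBlur(ren(p),(0,0),1)-T)**2*roi).sum())
    best=minimize(f,(x*1000,y*1000,deg),method='Nelder-Mead',options=dict(initial_simplex=[(x*1000+a,y*1000+b,deg+c) for a,b,c in[(0,0,0),(6,0,0),(0,6,0),(0,0,8)]]))
    return best.x.round(1),round(best.fun/ T.sum(),3)
E
python3 - <<'E'
from fit import *
im=cv2.imread('pics/top0.png');C=cam('top');M=masks(im)['grey']
print(fit('oblong',M,C,.462,.0746,-27,pad=8));print(fit('square',M,C,.646,-.0656,15,pad=8));print(fit('round',M,C,.470,-.253,0,pad=8))
im=cv2.imread('pics/w1.png');C=cam('wrist');M=masks(im)['grey']
print(fit('oblong',M,C,.462,.0746,-27))
E
```

```text
(array([462.1,  76.2, -26.7]), np.float64(0.065))
(array([647.3, -66.2,  12.5]), np.float64(0.112))
(array([ 471.4, -255.5,    6. ]), np.float64(0.094))
(array([460.7,  73.6, -26.2]), np.float64(0.034))
```

play_rows(
  deltas=[
    [[0, -0.2, 0, 0, 0, 0, 1], [0, -0.4, 0, 0, 0, 0, 1], [0, -0.6, 0, 0, 0, 0, 1], [0, -0.8, 0, 0, 0, 0, 1], [0, -1, 0, 0, 0, 0, 1], [0, -1, 0, 0, 0, 0, 1], [0, -1, 0, 0, 0, 0, 1], [0, -1, 0, 0, 0, 0, 1], [0, -1, 0, 0, 0, 0, 1], [0, -1, 0, 0, 0, 0, 1]],
  ],
)

```text
t: 6.05
eef_pos: [0.4591, -0.0154, 0.2498]
ee_rot: [0.001, 3.141, 0.001]
contact_force: [0.6, 0.1, -0.1]
grip_width: 0.0883
grip_force: 0.0
```

play_rows(
  deltas=[
    [[0, -0.2, 0, 0, 0, 0, 1], [0, -0.4, 0, 0, 0, 0, 1], [0, -0.6, 0, 0, 0, 0, 1], [0, -0.8, 0, 0, 0, 0, 1], [0, -1, 0, 0, 0, 0, 1], [0, -1, 0, 0, 0, 0, 1], [0, -1, 0, 0, 0, 0, 1], [0, -1, 0, 0, 0, 0, 1], [0, -1, 0, 0, 0, 0, 1], [0, -1, 0, 0, 0, 0, 1]],
  ],
)

```text
t: 6.88
eef_pos: [0.4588, -0.1153, 0.2498]
ee_rot: [0.001, 3.141, 0.001]
contact_force: [0.2, -0.0, -0.3]
grip_width: 0.0883
grip_force: 0.0
```

play_rows(
  deltas=[
    [[0, -0.2, 0, 0, 0, 0, 1], [0, -0.4, 0, 0, 0, 0, 1], [0, -0.6, 0, 0, 0, 0, 1], [0, -0.8, 0, 0, 0, 0, 1], [0, -1, 0, 0, 0, 0, 1], [0, -1, 0, 0, 0, 0, 1], [0, -1, 0, 0, 0, 0, 1], [0, -1, 0, 0, 0, 0, 1], [0, -1, 0, 0, 0, 0, 1], [0, -1, 0, 0, 0, 0, 1]],
  ],
)

```text
t: 7.72
eef_pos: [0.4586, -0.2153, 0.2498]
ee_rot: [0.001, 3.142, 0.001]
contact_force: [0.6, -0.3, 0.3]
grip_width: 0.0883
grip_force: 0.0
```

play_rows(
  deltas=[
    [[0, -0.2, 0.2, 0, 0, 0, 1], [-0.12, -0.4, 0.4, 0, 0, 0, 1], [-0.12, -0.4, 0.6, 0, 0, 0, 1], [-0.12, -0.4, 0.8, 0, 0, 0, 1], [-0.12, -0.4, 0.8, 0, 0, 0, 1], [-0.12, -0.4, 0.8, 0, 0, 0, 1], [-0.12, -0.4, 0.8, 0, 0, 0, 1], [-0.12, -0.4, 0.8, 0, 0, 0, 1], [-0.12, -0.4, 0.8, 0, 0, 0, 1], [-0.12, -0.4, 0.8, 0, 0, 0, 1]],
  ],
)

```text
t: 8.55
eef_pos: [0.4707, -0.2569, 0.1706]
ee_rot: [0.005, 3.14, -0.001]
contact_force: [-0.2, -0.2, 0.2]
grip_width: 0.0883
grip_force: 0.0
```

```bash
python3 w.py w2; python3 - <<'E'
from fit import *
im=cv2.imread('pics/w2.png');C=cam('wrist');M=masks(im)['grey']
print(fit('round',M,C,.471,-.255,0))
E
```

```text
red 0.012 [318. 207.] [ 470.2 -256.3  121.8   81.6   -2.6] 
grey 0.042 [261. 406.] [ 615.5 -299.8   89.3   47.8   89.4] 
grey 0.042 [ 81. 360.] [ 576.  -435.1   62.    25.7   89.8] 
grey 0.042 [318. 219.] [ 467.8 -256.3   50.8   46.1    1.1] 
grey 0.042 [583. 212.] [464.  -76.1  90.5  38.5  75.2] CUT
grey 0.078 [261. 406.] [ 586.6 -293.8   77.2   41.3   89.4] 
grey 0.078 [ 81. 360.] [ 552.5 -410.8   53.5   22.2   89.8] 
grey 0.078 [318. 219.] [ 459.  -256.3   43.9   39.9    1.1] 
grey 0.078 [583. 212.] [ 455.7 -100.6   78.2   33.3   75.2] CUT
cork 0.006 [590. 358.] [600.9 -25.   85.3  39.2  17.8] 
cork 0.006 [ 44. 359.] [ 599.  -489.9   85.7   38.8  -18.1] 
8.55 [ 0.47070951 -0.25690853  0.17064212]
(array([ 470. , -255.9,    7.9]), np.float64(0.051))
```

View pics/w2.png

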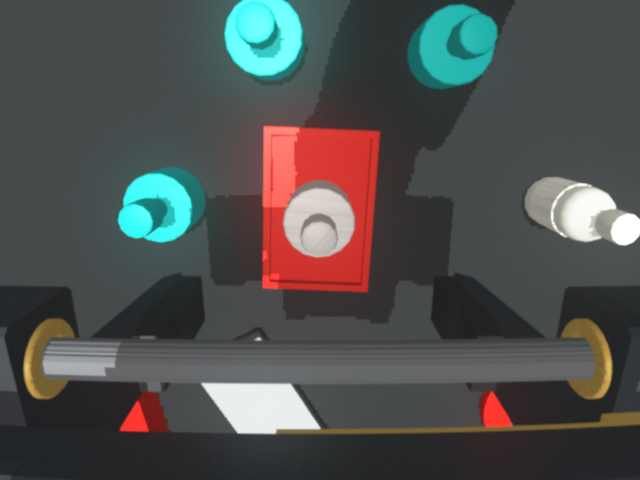

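play_rows(
  deltas=[
    [[0, -0.01, 0.15, 0, 0, 0, 1], [0, -0.01, 0.3, 0, 0, 0, 1], [0, -0.01, 0.45, 0, 0, 0, 1], [0, -0.01, 0.6, 0, 0, 0, 1], [0, 0.01, 0.75, 0, 0, 0, 1], [0, 0.01, 0.9, 0, 0, 0, 1], [0, 0.01, 0.95, 0, 0, 0, 1], [0, 0.01, 0.95, 0, 0, 0, 1], [0, 0.01, 0.95, 0, 0, 0, 1], [0, 0.01, 0.95, 0, 0, 0, 1]],
  ],
)

```text
t: 9.43
eef_pos: [0.4708, -0.2561, 0.0755]
ee_rot: [0.005, 3.14, -0.001]
contact_force: [-0.0, -0.3, 0.4]
grip_width: 0.0883
grip_force: 0.0
```

play_rows(
  deltas=[
    [[0, 0, 0.1, 0, 0, 0, 1], [0, 0, 0.165, 0, 0, 0, 1], [0, 0, 0.165, 0, 0, 0, -1], [0, 0, 0.165, 0, 0, 0, -1], [0, 0, 0.165, 0, 0, 0, -1], [0, 0, 0.165, 0, 0, 0, -1], [0, 0, 0.165, 0, 0, 0, -1], [0, 0, 0.165, 0, 0, 0, -1], [0, 0, 0.165, 0, 0, 0, -1], [0, 0, 0.165, 0, 0, 0, -1]],
  ],
  newtons=40,
)

```text
t: 10.27
eef_pos: [0.4702, -0.2559, 0.0583]
ee_rot: [0.005, 3.141, 0.0]
contact_force: [-0.2, -0.5, -0.0]
grip_width: 0.0368
grip_force: 0.0
```

play_rows(
  deltas=[
    [[0, 0, 0, 0, 0, 0, -1], [0, 0, 0, 0, 0, 0, -1], [0, 0, 0, 0, 0, 0, -1], [0, 0, 0, 0, 0, 0, -1], [0, 0, 0, 0, 0, 0, -1], [0, 0, -0.03, 0, 0, 0, -1], [0, 0, -0.1, 0, 0, 0, -1], [0, 0, -0.2, 0, 0, 0, -1], [0, 0, -0.3, 0, 0, 0, -1], [0, 0, -0.4, 0, 0, 0, -1]],
  ],
)

```text
t: 11.1
eef_pos: [0.4702, -0.2558, 0.0994]
ee_rot: [0.005, 3.141, 0.0]
contact_force: [0.3, 0.2, -4.7]
grip_width: 0.0199
grip_force: 40.0
```

play_rows(
  deltas=[
    [[0, 0, -0.15, 0, 0, 0, -1], [0, 0, -0.3, 0, 0, 0, -1], [0, 0, -0.45, 0, 0, 0, -1], [0, 0, -0.6, 0, 0, 0, -1], [0, 0, -0.75, 0, 0, 0, -1], [0, 0.1, -0.9, 0, 0, 0, -1], [0, 0.25, -1, 0, 0, 0, -1], [0, 0.45, -1, 0, 0, 0, -1], [0, 0.65, -1, 0, 0, 0, -1], [0, 0.8, -1, 0, 0, 0, -1]],
  ],
)

```text
t: 11.93
eef_pos: [0.4702, -0.1728, 0.1991]
ee_rot: [0.002, 3.141, 0.002]
contact_force: [-0.5, 1.0, -4.4]
grip_width: 0.0203
grip_force: 40.0
```

play_rows(
  deltas=[
    [[-0.02, 0.15, 0, 0, 0, 0, -1], [-0.05, 0.3, 0, 0, 0, 0, -1], [-0.09, 0.45, 0, 0, 0, 0, -1], [-0.13, 0.6, 0, 0, 0, 0, -1], [-0.18, 0.75, 0, 0, 0, 0, -1], [-0.23, 0.9, 0, 0, 0, 0, -1], [-0.3, 1, 0, 0, 0, 0, -1], [-0.3, 1, 0, 0, 0, 0, -1], [-0.3, 1, 0, 0, 0, 0, -1], [-0.3, 1, 0, 0, 0, 0, -1]],
  ],
)

```text
t: 12.77
eef_pos: [0.5001, -0.0769, 0.1982]
ee_rot: [-0.006, -3.14, 0.002]
contact_force: [0.1, -0.4, -4.4]
grip_width: 0.0202
grip_force: 40.0
```

play_rows(
  deltas=[
    [[-0.03, 0.1, 0, 0, 0, 0, -1], [-0.06, 0.2, 0, 0, 0, 0, -1], [-0.1, 0.35, 0, 0, 0, 0, -1], [-0.15, 0.5, 0, 0, 0, 0, -1], [-0.2, 0.65, 0, 0, 0, 0, -1], [-0.24, 0.8, 0, 0, 0, 0, -1], [-0.28, 0.95, 0, 0, 0, 0, -1], [-0.3, 1, 0, 0, 0, 0, -1], [-0.3, 1, 0, 0, 0, 0, -1], [-0.3, 1, 0, 0, 0, 0, -1]],
  ],
)

```text
t: 13.6
eef_pos: [0.5308, 0.0237, 0.1981]
ee_rot: [-0.005, -3.141, 0.001]
contact_force: [0.1, 0.2, -4.2]
grip_width: 0.0203
grip_force: 40.0
```

play_rows(
  deltas=[
    [[-0.03, 0.1, 0, 0, 0, 0, -1], [-0.06, 0.2, 0, 0, 0, 0, -1], [-0.1, 0.35, 0, 0, 0, 0, -1], [-0.15, 0.5, 0, 0, 0, 0, -1], [-0.2, 0.65, 0, 0, 0, 0, -1], [-0.25, 0.8, 0, 0, 0, 0, -1], [-0.3, 0.95, 0, 0, 0, 0, -1], [-0.35, 1, 0, 0, 0, 0, -1], [-0.35, 1, 0, 0, 0, 0, -1], [-0.35, 1, 0, 0, 0, 0, -1]],
  ],
)

```text
t: 14.43
eef_pos: [0.5664, 0.1234, 0.198]
ee_rot: [-0.005, -3.141, 0.001]
contact_force: [-0.5, 0.2, -4.2]
grip_width: 0.0201
grip_force: 40.0
```

play_rows(
  deltas=[
    [[-0.04, 0.1, 0, 0, 0, 0, -1], [-0.09, 0.2, 0, 0, 0, 0, -1], [-0.14, 0.35, 0, 0, 0, 0, -1], [-0.2, 0.5, 0, 0, 0, 0, -1], [-0.26, 0.65, 0, 0, 0, 0, -1], [-0.32, 0.8, 0, 0, 0, 0, -1], [-0.38, 0.95, 0, 0, 0, 0, -1], [-0.42, 1, 0, 0, 0, 0, -1], [-0.42, 1, 0, 0, 0, 0, -1], [-0.42, 1, 0, 0, 0, 0, -1]],
  ],
)

```text
t: 15.27
eef_pos: [0.6087, 0.2232, 0.1979]
ee_rot: [-0.005, -3.141, 0.001]
contact_force: [-0.3, -0.4, -4.3]
grip_width: 0.0206
grip_force: 40.0
```

```bash
python3 w.py w3|grep -v grey; python3 - <<'E'
from fit import *
im=capture('top');cv2.imwrite('pics/t3.png',im[60:400,120:520])
E
```

```text
red 0.012 [ 15. 250.] [648.4 -29.7  95.5  36.4 -12.2] CUT
red 0.012 [122.  47.] [470.3  72.9 103.5  76.4  65.5] CUT
cork 0.006 [319. 428.] [824.8 222.9 482.9  15.2  90. ] 
cork 0.006 [345. 193.] [607.3 243.6 111.3 111.1  84.1] 
15.2667 [0.60867289 0.22320355 0.19791921]
```

View pics/w3.png

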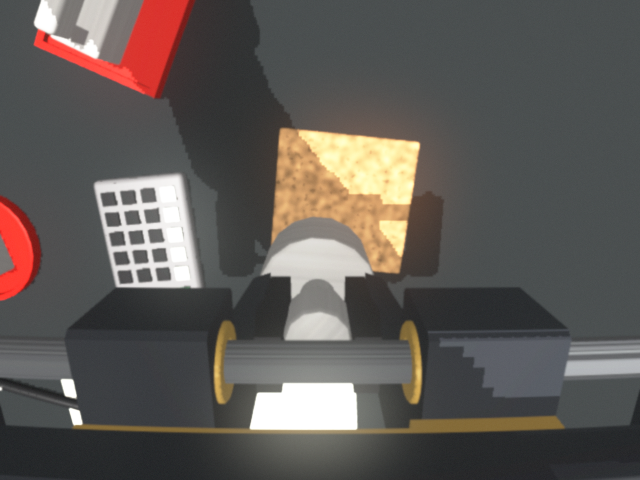

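play_rows(
  deltas=[
    [[0, 0.05, 0.05, 0, 0, 0, -1], [0, 0.1, 0.15, 0, 0, 0, -1], [0, 0.15, 0.3, 0, 0, 0, -1], [0, 0.21, 0.45, 0, 0, 0, -1], [0, 0.21, 0.6, 0, 0, 0, -1], [0, 0.21, 0.75, 0, 0, 0, -1], [0, 0.21, 0.9, 0, 0, 0, -1], [0, 0.21, 1, 0, 0, 0, -1], [0, 0.21, 1, 0, 0, 0, -1], [0, 0.21, 1, 0, 0, 0, -1]],
  ],
)

```text
t: 16.2
eef_pos: [0.6082, 0.2448, 0.0973]
ee_rot: [-0.005, -3.14, 0.001]
contact_force: [-0.2, -0.6, -3.5]
grip_width: 0.0203
grip_force: 40.0
```

play_rows(
  deltas=[
    [[0, 0, 0.08, 0, 0, 0, -1], [0, 0, 0.16, 0, 0, 0, -1], [0, 0, 0.24, 0, 0, 0, -1], [0, 0, 0.3, 0, 0, 0, -1], [0, 0, 0.33, 0, 0, 0, -1], [0, 0, 0.35, 0, 0, 0, -1], [0, 0, 0.365, 0, 0, 0, -1], [0, 0, 0.375, 0, 0, 0, -1], [0, 0, 0.375, 0, 0, 0, -1], [0, 0, 0.375, 0, 0, 0, -1]],
  ],
)

```text
t: 17.03
eef_pos: [0.609, 0.2449, 0.061]
ee_rot: [0.005, 3.141, 0.0]
contact_force: [0.7, 0.2, -4.1]
grip_width: 0.0205
grip_force: 40.0
```

play_rows(
  deltas=[
    [[0, 0, 0.005, 0, 0, 0, -1], [0, 0, 0.01, 0, 0, 0, -1], [0, 0, 0.014, 0, 0, 0, -1], [0, 0, 0.018, 0, 0, 0, -1], [0, 0, 0.022, 0, 0, 0, -1], [0, 0, 0.026, 0, 0, 0, -1], [0, 0, 0.03, 0, 0, 0, -1], [0, 0, 0.03, 0, 0, 0, -1], [0, 0, 0.03, 0, 0, 0, -1], [0, 0, 0.03, 0, 0, 0, -1]],
  ],
)

```text
t: 17.87
eef_pos: [0.609, 0.2447, 0.0582]
ee_rot: [0.005, 3.141, 0.0]
contact_force: [-1.6, -1.2, 3.6]
grip_width: 0.02
grip_force: 40.0
```

play_rows(
  deltas=[
    [[0, 0, 0, 0, 0, 0, 0.3], [0, 0, 0, 0, 0, 0, 0.3], [0, 0, 0, 0, 0, 0, 0.3], [0, 0, 0, 0, 0, 0, 0.3], [0, 0, 0, 0, 0, 0, 0.3], [0, 0, -0.1, 0, 0, 0, 0.3], [0, 0, -0.3, 0, 0, 0, 0.3], [0, 0, -0.6, 0, 0, 0, 0.3], [0, 0, -0.9, 0, 0, 0, 0.3], [0, 0, -1, 0, 0, 0, 0.3]],
  ],
)

```text
t: 18.7
eef_pos: [0.6111, 0.246, 0.1628]
ee_rot: [0.005, 3.135, 0.006]
contact_force: [0.1, 0.3, 1.0]
grip_width: 0.0574
grip_force: 0.0
```

play_rows(
  deltas=[
    [[0.2, -0.2, 0, 0, 0, 0, 0.6], [0.4, -0.45, 0, 0, 0, 0, 0.6], [0.6, -0.7, 0, 0, 0, 0, 0.6], [0.75, -0.86, 0, 0, 0, 0, 0.6], [0.75, -0.86, 0, 0, 0, 0, 0.6], [0.75, -0.86, 0, 0, 0, 0, 0.6], [0.75, -0.86, 0, 0, 0, 0, 0.6], [0.75, -0.86, 0, 0, 0, 0, 0.6], [0.75, -0.86, 0, 0, 0, 0, 0.6], [0.75, -0.86, 0, 0, 0, 0, 0.6]],
  ],
)

```text
t: 19.53
eef_pos: [0.534, 0.1599, 0.1576]
ee_rot: [0.004, 3.141, 0.001]
contact_force: [-0.4, 1.1, -0.3]
grip_width: 0.0706
grip_force: 0.0
```

play_rows(
  deltas=[
    [[0.2, -0.2, 0, 0, 0, 0.05, 0.6], [0.4, -0.45, 0, 0, 0, 0.1, 0.6], [0.6, -0.7, 0, 0, 0, 0.15, 0.6], [0.75, -0.86, 0, 0, 0, 0.2, 0.6], [0.75, -0.86, 0, 0, 0, 0.25, 0.6], [0.75, -0.86, 0, 0, 0, 0.294, 0.6], [0.75, -0.86, 0, 0, 0, 0.294, 0.6], [0.75, -0.86, 0, 0, 0, 0.294, 0.6], [0.75, -0.86, 0, 0, 0, 0.294, 0.6], [0.75, -0.86, 0, 0, 0, 0.294, 0.6]],
  ],
)

```text
t: 20.37
eef_pos: [0.4585, 0.0736, 0.1576]
ee_rot: [0.721, 3.058, 0.001]
contact_force: [-0.1, -0.2, 0.5]
grip_width: 0.0708
grip_force: 0.0
```

```bash
cat > f.py <<'E'
# usage: f.py pic weight x y deg ; fit in a fresh wrist picture and report the error in tool axes
from fit import *
n,w,x,y,d=sys.argv[1:] if 0 else __import__('sys').argv[1:]
s=state();im=capture('wrist');cv2.imwrite(f'pics/{n}.png',im);C=cam('wrist',s);M=masks(im)
for b in blobs(M['red'],1500): print('red',rect(b,.012,C), 'CUT' if b.min()<=1 or b[:,0].max()>=638 else '')
p,q=fit(w,M['grey'],C,float(x),float(y),float(d));print(p,q)
Rm=R.from_rotvec(s['ee_rot']).as_matrix()
e=np.r_[p[:2]/1000-s['eef_pos'][:2],0]
print('tcp',np.round(s['eef_pos'],4),'yaw x',np.degrees(np.arctan2(Rm[1,0],Rm[0,0])).round(1),'tool mm',(Rm.T@e*1000).round(1))
E
python3 f.py w4 oblong .461 .0745 -26.5
```

```text
red [459.3  76.5  99.9  99.5 -24.7] 
[461.   74.1 -26.7] 0.027
tcp [0.4585 0.0736 0.1576] yaw x 153.5 tool mm [-2.   1.6  0. ]
```

play_rows(
  deltas=[
    [[-0.02, 0.015, 0.12, 0, 0, 0, 0.3], [-0.02, 0.015, 0.25, 0, 0, 0, 0.3], [-0.02, 0.015, 0.4, 0, 0, 0, 0.3], [-0.02, 0.015, 0.55, 0, 0, 0, 0.3], [-0.02, 0.015, 0.7, 0, 0, 0, 0.3], [-0.02, 0.015, 0.82, 0, 0, 0, 0.3], [-0.02, 0.015, 0.92, 0, 0, 0, 0.3], [-0.02, 0.015, 0.99, 0, 0, 0, 0.3], [-0.02, 0.015, 0.99, 0, 0, 0, -1], [-0.02, 0.015, 0.99, 0, 0, 0, -1]],
  ],
)

```text
t: 21.25
eef_pos: [0.4607, 0.0737, 0.0586]
ee_rot: [-0.723, -3.057, 0.0]
contact_force: [0.3, -0.3, -0.1]
grip_width: 0.046
grip_force: 0.0
```

play_rows(
  deltas=[
    [[0, 0, 0, 0, 0, 0, -1], [0, 0, 0, 0, 0, 0, -1], [0, 0, 0, 0, 0, 0, -1], [0, 0, 0, 0, 0, 0, -1], [0, 0, 0, 0, 0, 0, -1], [0, 0, 0, 0, 0, 0, -1], [0, 0, 0, 0, 0, 0, -1], [0, 0, 0, 0, 0, 0, -1], [0, 0, 0, 0, 0, 0, -1], [0, 0, 0, 0, 0, 0, -1]],
  ],
)

```text
t: 22.08
eef_pos: [0.4611, 0.074, 0.059]
ee_rot: [0.723, 3.056, 0.001]
contact_force: [0.2, 1.5, 5.3]
grip_width: 0.0134
grip_force: 40.0
```

play_rows(
  deltas=[
    [[0, 0, -0.03, 0, 0, 0, -1], [0, 0, -0.1, 0, 0, 0, -1], [0, 0, -0.22, 0, 0, 0, -1], [0, 0, -0.36, 0, 0, 0, -1], [0, 0, -0.5, 0, 0, -0.04, -1], [0, 0, -0.65, 0, 0, -0.1, -1], [0, 0, -0.8, 0, 0, -0.16, -1], [0, 0, -0.9, 0, 0, -0.22, -1], [0, 0, -1, 0, 0, -0.27, -1], [0, 0, -1, 0, 0, -0.27, -1]],
  ],
)

```text
t: 22.92
eef_pos: [0.4607, 0.073, 0.16]
ee_rot: [0.062, 3.14, -0.0]
contact_force: [0.8, -0.2, -5.9]
grip_width: 0.0134
grip_force: 40.0
```

play_rows(
  deltas=[
    [[-0.01, -0.05, -0.1, 0, 0, 0, -1], [-0.02, -0.15, -0.2, 0, 0, 0, -1], [-0.03, -0.3, -0.3, 0, 0, 0, -1], [-0.04, -0.45, -0.4, 0, 0, 0, -1], [-0.05, -0.6, -0.4, 0, 0, 0, -1], [-0.06, -0.75, -0.4, 0, 0, 0, -1], [-0.07, -0.9, -0.4, 0, 0, 0, -1], [-0.07, -1, -0.4, 0, 0, 0, -1], [-0.07, -1, -0.4, 0, 0, 0, -1], [-0.07, -1, -0.4, 0, 0, 0, -1]],
  ],
)

```text
t: 23.75
eef_pos: [0.463, -0.0266, 0.1982]
ee_rot: [-0.067, -3.139, -0.0]
contact_force: [0.3, 1.7, -5.5]
grip_width: 0.0136
grip_force: 40.0
```

play_rows(
  deltas=[
    [[-0.01, -0.08, 0, 0, 0, 0, -1], [-0.02, -0.18, 0, 0, 0, 0, -1], [-0.03, -0.3, 0, 0, 0, 0, -1], [-0.04, -0.45, 0, 0, 0, 0, -1], [-0.05, -0.6, 0, 0, 0, 0, -1], [-0.06, -0.75, 0, 0, 0, 0, -1], [-0.07, -0.88, 0, 0, 0, 0, -1], [-0.07, -0.96, 0, 0, 0, 0, -1], [-0.07, -1, 0, 0, 0, 0, -1], [-0.07, -1, 0, 0, 0, 0, -1]],
  ],
)

```text
t: 24.58
eef_pos: [0.4663, -0.1277, 0.1986]
ee_rot: [-0.067, -3.14, 0.0]
contact_force: [0.0, 0.2, -5.4]
grip_width: 0.0133
grip_force: 40.0
```

play_rows(
  deltas=[
    [[-0.01, -0.08, 0, 0, 0, 0, -1], [-0.02, -0.18, 0, 0, 0, 0, -1], [-0.03, -0.3, 0, 0, 0, 0, -1], [-0.04, -0.45, 0, 0, 0, 0, -1], [-0.05, -0.6, 0, 0, 0, 0, -1], [-0.06, -0.75, 0, 0, 0, 0, -1], [-0.07, -0.88, 0, 0, 0, 0, -1], [-0.07, -0.96, 0, 0, 0, 0, -1], [-0.07, -1, 0, 0, 0, 0, -1], [-0.07, -1, 0, 0, 0, 0, -1]],
  ],
)

```text
t: 25.42
eef_pos: [0.4692, -0.2278, 0.1985]
ee_rot: [-0.066, -3.141, 0.0]
contact_force: [-0.3, 0.3, -6.4]
grip_width: 0.0138
grip_force: 40.0
```

```bash
cat > g.py <<'E'
# tool-axis shift to a world target x y (m) and bar yaw (deg)
from h import *
import sys
x,y,d=map(float,sys.argv[1:4]);s=state();Rm=R.from_rotvec(s['ee_rot']).as_matrix()
yaw=np.degrees(np.arctan2(Rm[1,0],Rm[0,0]));t=(Rm.T@[x-s['eef_pos'][0],y-s['eef_pos'][1],0])*10
print('shift share',t.round(3),'rz',round(-((d-yaw+90)%180-90)/90,3),'tcp',s['eef_pos'].round(4),'yaw',yaw.round(1),'width',round(s['grip_width'],4),'t',s['t'])
im=capture('wrist');C=cam('wrist',s)
for b in blobs(masks(im)['red'],1500): print('red',rect(b,.012,C), 'CUT' if b.min()<=1 or b[:,0].max()>=638 else '')
if len(sys.argv)>4: cv2.imwrite(f'pics/{sys.argv[4]}.png',im)
E
python3 g.py .4705 -.256 -2.2 w5
```

```text
shift share [-0.025 -0.281  0.   ] rz -0.002 tcp [ 0.4692 -0.2278  0.1985] yaw 177.6 width 0.0138 t 25.4167
red [ 649.9 -493.5  100.7   56.4   87.6] CUT
red [463.5  19.6  74.6  33.6   8.6] CUT
red [ 469.8 -256.4  121.7   82.2   -2.1]
```

View pics/w5.png

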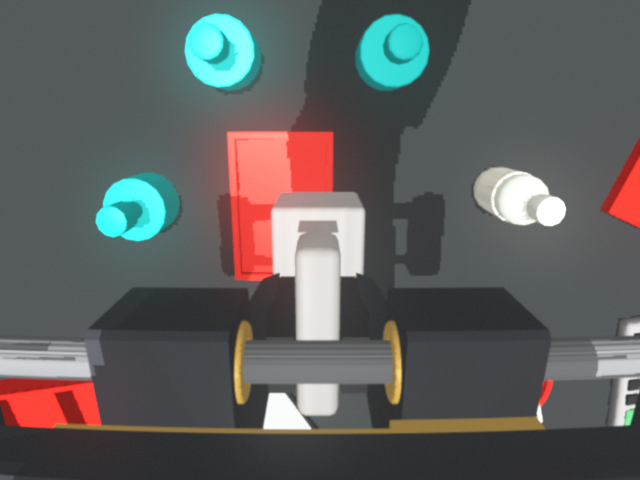

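play_rows(
  deltas=[
    [[-0.01, -0.08, 0, 0, 0, 0, -1], [-0.02, -0.18, 0.05, 0, 0, 0, -1], [-0.02, -0.283, 0.15, 0, 0, 0, -1], [-0.02, -0.283, 0.3, 0, 0, 0, -1], [-0.02, -0.283, 0.45, 0, 0, 0, -1], [-0.02, -0.283, 0.6, 0, 0, 0, -1], [-0.02, -0.283, 0.75, 0, 0, 0, -1], [-0.02, -0.283, 0.88, 0, 0, 0, -1], [-0.02, -0.283, 1, 0, 0, 0, -1], [-0.02, -0.283, 1, 0, 0, 0, -1]],
  ],
)

```text
t: 26.3
eef_pos: [0.4687, -0.2555, 0.0958]
ee_rot: [-0.064, -3.136, -0.002]
contact_force: [-0.3, 0.3, -5.0]
grip_width: 0.0134
grip_force: 40.0
```

play_rows(
  deltas=[
    [[0, 0, 0.08, 0, 0, 0, -1], [0, 0, 0.16, 0, 0, 0, -1], [0, 0, 0.24, 0, 0, 0, -1], [0, 0, 0.3, 0, 0, 0, -1], [0, 0, 0.33, 0, 0, 0, -1], [0, 0, 0.35, 0, 0, 0, -1], [0, 0, 0.365, 0, 0, 0, -1], [0, 0, 0.37, 0, 0, 0, -1], [0, 0, 0.37, 0, 0, 0, -1], [0, 0, 0.37, 0, 0, 0, -1]],
  ],
)

```text
t: 27.13
eef_pos: [0.4705, -0.2554, 0.0619]
ee_rot: [0.064, 3.14, -0.0]
contact_force: [-0.3, -0.0, -5.5]
grip_width: 0.0136
grip_force: 40.0
```

```bash
python3 g.py .470 -.256 -2.2
```

```text
shift share [ 0.004 -0.006 -0.   ] rz -0.002 tcp [ 0.4705 -0.2554  0.0619] yaw 177.7 width 0.0136 t 27.1333
red [ 449.2 -255.3   81.4   79.2   87.5]
```

play_rows(
  deltas=[
    [[0, 0, 0.005, 0, 0, 0, -1], [0, 0, 0.01, 0, 0, 0, -1], [0, 0, 0.014, 0, 0, 0, -1], [0, 0, 0.018, 0, 0, 0, -1], [0, 0, 0.022, 0, 0, 0, -1], [0, 0, 0.026, 0, 0, 0, -1], [0, 0, 0.03, 0, 0, 0, -1], [0, 0, 0.032, 0, 0, 0, -1], [0, 0, 0.032, 0, 0, 0, -1], [0, 0, 0.032, 0, 0, 0, -1]],
  ],
)

```text
t: 28.02
eef_pos: [0.4702, -0.2552, 0.059]
ee_rot: [0.064, 3.141, -0.0]
contact_force: [-2.9, 2.3, 6.7]
grip_width: 0.0137
grip_force: 40.0
```

play_rows(
  deltas=[
    [[0, 0, 0, 0, 0, 0, 0.3], [0, 0, 0, 0, 0, 0, 0.3], [0, 0, 0, 0, 0, 0, 0.3], [0, 0, 0, 0, 0, 0, 0.3], [0, 0, 0, 0, 0, 0, 0.3], [0, 0, -0.1, 0, 0, 0, 0.3], [0, 0, -0.3, 0, 0, 0, 0.3], [0, 0, -0.6, 0, 0, 0, 0.3], [0, 0, -0.9, 0, 0, 0, 0.3], [0, 0, -1, 0, 0, 0, 0.3]],
  ],
)

```text
t: 28.85
eef_pos: [0.472, -0.256, 0.1626]
ee_rot: [0.064, 3.135, -0.003]
contact_force: [-0.2, -0.3, 1.0]
grip_width: 0.0574
grip_force: 0.0
```

```bash
python3 f.py w6 oblong .470 -.256 -2
```

```text
red [ 470.3 -256.2  121.6   81.6   -2.5] 
[ 470.  -254.8   -2.4] 0.04
tcp [ 0.472  -0.256   0.1626] yaw x 177.6 tool mm [ 2.   1.1 -0. ]
```

View pics/w6.png

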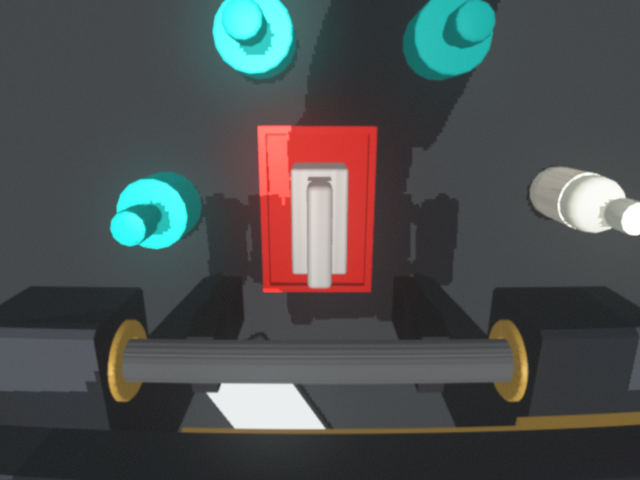

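play_rows(
  deltas=[
    [[-0.2, 0.2, 0, 0, 0, 0, 0.5], [-0.4, 0.45, 0, 0, 0, 0, 0.5], [-0.6, 0.7, 0, 0, 0, 0, 0.5], [-0.83, 0.98, 0, 0, 0, 0, 0.5], [-0.83, 0.98, 0, 0, 0, 0, 0.5], [-0.83, 0.98, 0, 0, 0, 0, 0.5], [-0.83, 0.98, 0, 0, 0, 0, 0.5], [-0.83, 0.98, 0, 0, 0, 0, 0.5], [-0.83, 0.98, 0, 0, 0, 0, 0.5], [-0.83, 0.98, 0, 0, 0, 0, 0.5]],
  ],
)

```text
t: 29.73
eef_pos: [0.5564, -0.1621, 0.1583]
ee_rot: [-0.067, -3.14, 0.001]
contact_force: [-0.7, -0.0, -0.2]
grip_width: 0.0662
grip_force: 0.0
```

play_rows(
  deltas=[
    [[-0.2, 0.2, 0, 0, 0, -0.05, 0.5], [-0.4, 0.45, 0, 0, 0, -0.1, 0.5], [-0.6, 0.7, 0, 0, 0, -0.15, 0.5], [-0.83, 0.98, 0, 0, 0, -0.18, 0.5], [-0.83, 0.98, 0, 0, 0, -0.18, 0.5], [-0.83, 0.98, 0, 0, 0, -0.18, 0.5], [-0.83, 0.98, 0, 0, 0, -0.18, 0.5], [-0.83, 0.98, 0, 0, 0, -0.18, 0.5], [-0.83, 0.98, 0, 0, 0, -0.18, 0.5], [-0.83, 0.98, 0, 0, 0, -0.18, 0.5]],
  ],
)

```text
t: 30.57
eef_pos: [0.6436, -0.0677, 0.1585]
ee_rot: [0.376, -3.118, 0.001]
contact_force: [0.4, 0.4, 0.6]
grip_width: 0.0658
grip_force: 0.0
```

```bash
python3 f.py w7 square .646 -.066 14
```

```text
red [642.1 -66.4  98.2  96.8 -78.4] 
red [498.   66.3 103.5  69.6 -73.5] CUT
[645.7 -67.3  15.3] 0.041
tcp [ 0.6436 -0.0677  0.1585] yaw x -166.3 tool mm [-2.2 -0.1 -0. ]
```

View pics/w7.png

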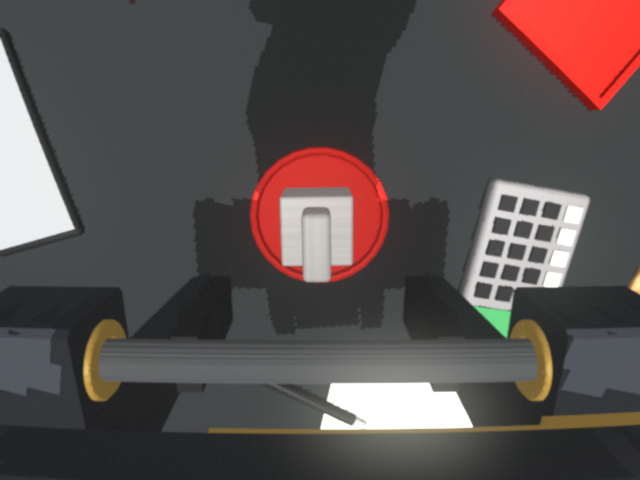

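play_rows(
  deltas=[
    [[-0.02, 0, 0.12, 0, 0, -0.016, 0.3], [-0.02, 0, 0.25, 0, 0, -0.016, 0.3], [-0.02, 0, 0.4, 0, 0, -0.016, 0.3], [-0.02, 0, 0.55, 0, 0, -0.016, 0.3], [-0.02, 0, 0.7, 0, 0, -0.016, 0.3], [-0.02, 0, 0.82, 0, 0, -0.016, 0.3], [-0.02, 0, 0.92, 0, 0, -0.016, 0.3], [-0.02, 0, 1, 0, 0, -0.016, 0.3], [-0.02, 0, 1, 0, 0, -0.016, -1], [-0.02, 0, 1, 0, 0, -0.016, -1]],
  ],
)

```text
t: 31.45
eef_pos: [0.646, -0.0657, 0.0581]
ee_rot: [0.418, -3.113, -0.0]
contact_force: [-0.2, -0.5, 0.9]
grip_width: 0.0462
grip_force: 0.0
```

play_rows(
  deltas=[
    [[0, 0, 0, 0, 0, 0, -1], [0, 0, 0, 0, 0, 0, -1], [0, 0, 0, 0, 0, 0, -1], [0, 0, 0, 0, 0, 0, -1], [0, 0, 0, 0, 0, 0, -1], [0, 0, 0, 0, 0, 0, -1], [0, 0, 0, 0, 0, 0, -1], [0, 0, 0, 0, 0, 0, -1], [0, 0, 0, 0, 0, 0, -1], [0, 0, 0, 0, 0, 0, -1]],
  ],
)

```text
t: 32.28
eef_pos: [0.6468, -0.0668, 0.0591]
ee_rot: [-0.417, 3.112, -0.002]
contact_force: [0.9, -4.1, 5.4]
grip_width: 0.0153
grip_force: 39.9
```

play_rows(
  deltas=[
    [[0, 0, -0.03, 0, 0, 0, -1], [0, 0, -0.1, 0, 0, 0, -1], [0, 0, -0.22, 0, 0, 0.03, -1], [0, 0, -0.36, 0, 0, 0.09, -1], [0, 0, -0.5, 0, 0, 0.16, -1], [0, 0, -0.65, 0, 0, 0.23, -1], [0, 0, -0.8, 0, 0, 0.3, -1], [0, 0, -0.9, 0, 0, 0.37, -1], [0, 0, -1, 0, 0, 0.444, -1], [0, 0, -1, 0, 0, 0.444, -1]],
  ],
)

```text
t: 33.12
eef_pos: [0.6459, -0.0639, 0.1595]
ee_rot: [0.673, 3.069, 0.003]
contact_force: [1.2, 0.3, -6.2]
grip_width: 0.0154
grip_force: 39.9
```

play_rows(
  deltas=[
    [[0.08, 0.02, -0.1, 0, 0, 0, -1], [0.18, 0.04, -0.2, 0, 0, 0, -1], [0.3, 0.06, -0.3, 0, 0, 0, -1], [0.45, 0.09, -0.4, 0, 0, 0, -1], [0.6, 0.12, -0.4, 0, 0, 0, -1], [0.75, 0.16, -0.4, 0, 0, 0, -1], [0.88, 0.2, -0.4, 0, 0, 0, -1], [0.95, 0.2, -0.4, 0, 0, 0, -1], [0.95, 0.2, -0.4, 0, 0, 0, -1], [0.95, 0.2, -0.4, 0, 0, 0, -1]],
  ],
)

```text
t: 33.95
eef_pos: [0.5679, -0.0079, 0.1987]
ee_rot: [0.669, 3.07, -0.0]
contact_force: [1.2, 0.3, -6.6]
grip_width: 0.0154
grip_force: 39.9
```

play_rows(
  deltas=[
    [[0.08, 0.02, 0, 0, 0, 0, -1], [0.18, 0.04, 0, 0, 0, 0, -1], [0.3, 0.06, 0, 0, 0, 0, -1], [0.45, 0.09, 0, 0, 0, 0, -1], [0.6, 0.12, 0, 0, 0, 0, -1], [0.75, 0.16, 0, 0, 0, 0, -1], [0.88, 0.2, 0, 0, 0, 0, -1], [0.95, 0.2, 0, 0, 0, 0, -1], [0.95, 0.2, 0, 0, 0, 0, -1], [0.95, 0.2, 0, 0, 0, 0, -1]],
  ],
)

```text
t: 34.78
eef_pos: [0.4903, 0.0497, 0.1987]
ee_rot: [0.67, 3.069, -0.0]
contact_force: [0.7, -0.2, -7.3]
grip_width: 0.0153
grip_force: 39.9
```

```bash
python3 g.py .4592 .0766 -24.7
```

```text
shift share [ 0.395  0.115 -0.   ] rz 0.001 tcp [0.4903 0.0497 0.1987] yaw 155.4 width 0.0153 t 34.7833
red [652.1 -50.8  62.7  51.7  62.8] 
red [ 456.3 -219.4   89.2   26.8   -2.1] CUT
red [459.2  76.8 100.1  99.   65.4]
```

play_rows(
  deltas=[
    [[0.08, 0.03, 0, 0, 0, 0, -1], [0.18, 0.06, 0.05, 0, 0, 0, -1], [0.29, 0.09, 0.15, 0, 0, 0, -1], [0.395, 0.115, 0.3, 0, 0, 0, -1], [0.395, 0.115, 0.45, 0, 0, 0, -1], [0.395, 0.115, 0.6, 0, 0, 0, -1], [0.395, 0.115, 0.75, 0, 0, 0, -1], [0.395, 0.115, 0.88, 0, 0, 0, -1], [0.395, 0.115, 1, 0, 0, 0, -1], [0.395, 0.115, 1, 0, 0, 0, -1]],
  ],
)

```text
t: 35.67
eef_pos: [0.4588, 0.0769, 0.0968]
ee_rot: [-0.671, -3.067, 0.001]
contact_force: [-0.5, -0.7, -6.5]
grip_width: 0.0154
grip_force: 39.9
```

play_rows(
  deltas=[
    [[0, 0, 0.08, 0, 0, 0, -1], [0, 0, 0.16, 0, 0, 0, -1], [0, 0, 0.24, 0, 0, 0, -1], [0, 0, 0.29, 0, 0, 0, -1], [0, 0, 0.32, 0, 0, 0, -1], [0, 0, 0.34, 0, 0, 0, -1], [0, 0, 0.355, 0, 0, 0, -1], [0, 0, 0.365, 0, 0, 0, -1], [0, 0, 0.365, 0, 0, 0, -1], [0, 0, 0.365, 0, 0, 0, -1]],
  ],
)

```text
t: 36.5
eef_pos: [0.4592, 0.0768, 0.0622]
ee_rot: [0.671, 3.069, 0.0]
contact_force: [0.5, -0.4, -7.0]
grip_width: 0.0154
grip_force: 39.9
```

```bash
python3 g.py .4592 .0767 -24.7
```

```text
shift share [-0.001 -0.001  0.   ] rz 0.0 tcp [0.4592 0.0768 0.0622] yaw 155.3 width 0.0154 t 36.5
red [445.8  82.6  99.6  70.1  65.3]
```

play_rows(
  deltas=[
    [[0, 0, 0.005, 0, 0, 0, -1], [0, 0, 0.01, 0, 0, 0, -1], [0, 0, 0.014, 0, 0, 0, -1], [0, 0, 0.018, 0, 0, 0, -1], [0, 0, 0.022, 0, 0, 0, -1], [0, 0, 0.026, 0, 0, 0, -1], [0, 0, 0.03, 0, 0, 0, -1], [0, 0, 0.034, 0, 0, 0, -1], [0, 0, 0.034, 0, 0, 0, -1], [0, 0, 0.034, 0, 0, 0, -1]],
  ],
)

```text
t: 37.38
eef_pos: [0.4589, 0.0766, 0.059]
ee_rot: [0.671, 3.069, -0.0]
contact_force: [-0.9, -1.3, 2.0]
grip_width: 0.0152
grip_force: 39.9
```

play_rows(
  deltas=[
    [[0, 0, 0, 0, 0, 0, 0.3], [0, 0, 0, 0, 0, 0, 0.3], [0, 0, 0, 0, 0, 0, 0.3], [0, 0, 0, 0, 0, 0, 0.3], [0, 0, 0, 0, 0, 0, 0.3], [0, 0, -0.1, 0, 0, 0, 0.3], [0, 0, -0.3, 0, 0, 0, 0.3], [0, 0, -0.6, 0, 0, 0, 0.3], [0, 0, -0.9, 0, 0, 0, 0.3], [0, 0, -1, 0, 0, 0, 0.3]],
  ],
)

```text
t: 38.22
eef_pos: [0.4602, 0.0769, 0.1624]
ee_rot: [0.67, 3.065, 0.003]
contact_force: [0.9, -0.2, -0.3]
grip_width: 0.0575
grip_force: 0.0
```

```bash
python3 f.py w8 square .4592 .0766 -24.7; python3 g.py .609 .2447 0
```

```text
red [459.4  76.5  99.8  99.2  65.3] 
[457.2  76.7 -24.4] 0.041
tcp [0.4602 0.0769 0.1624] yaw x 155.3 tool mm [ 2.6 -1.5 -0. ]
shift share [-0.646  2.143  0.012] rz -0.274 tcp [0.4608 0.077  0.1627] yaw 155.3 width 0.0573 t 38.2667
red [459.4  76.5  99.8  99.3  65.2]
```

View pics/w8.png

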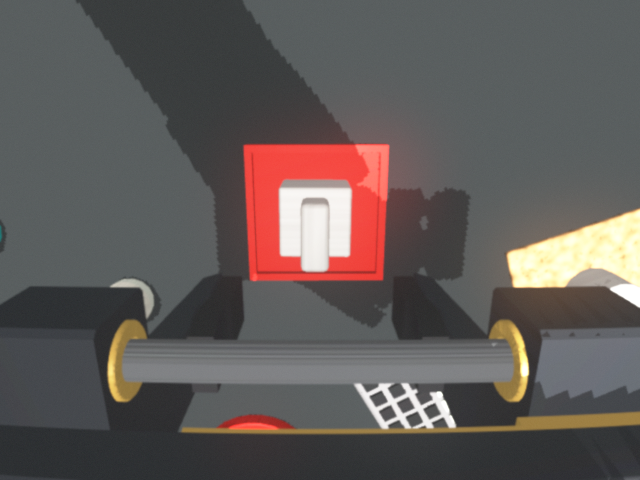

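play_rows(
  deltas=[
    [[-0.08, 0.25, 0, 0, 0, 0, 0.5], [-0.16, 0.5, 0, 0, 0, 0, 0.5], [-0.24, 0.75, 0, 0, 0, 0, 0.5], [-0.32, 1, 0, 0, 0, 0, 0.5], [-0.32, 1, 0, 0, 0, 0, 0.5], [-0.32, 1, 0, 0, 0, 0, 0.5], [-0.32, 1, 0, 0, 0, 0, 0.5], [-0.32, 1, 0, 0, 0, 0, 0.5], [-0.32, 1, 0, 0, 0, 0, 0.5], [-0.32, 1, 0, 0, 0, 0, 0.5]],
  ],
)

```text
t: 39.15
eef_pos: [0.5293, 0.1534, 0.1585]
ee_rot: [-0.672, -3.068, 0.001]
contact_force: [-0.1, 0.6, 0.0]
grip_width: 0.0662
grip_force: 0.0
```

play_rows(
  deltas=[
    [[-0.08, 0.25, 0, 0, 0, -0.05, 0.5], [-0.16, 0.5, 0, 0, 0, -0.11, 0.5], [-0.24, 0.75, 0, 0, 0, -0.17, 0.5], [-0.32, 1, 0, 0, 0, -0.23, 0.5], [-0.32, 1, 0, 0, 0, -0.274, 0.5], [-0.32, 1, 0, 0, 0, -0.274, 0.5], [-0.32, 1, 0, 0, 0, -0.274, 0.5], [-0.32, 1, 0, 0, 0, -0.274, 0.5], [-0.32, 1, 0, 0, 0, -0.274, 0.5], [-0.32, 1, 0, 0, 0, -0.274, 0.5]],
  ],
)

```text
t: 39.98
eef_pos: [0.6003, 0.2311, 0.1587]
ee_rot: [-0.002, -3.141, 0.001]
contact_force: [0.8, -0.2, -0.4]
grip_width: 0.0661
grip_force: 0.0
```

```bash
sed -i 's/M\[.grey.\],C,float(x)/M["grey"],C,float(x)/' f.py; python3 f.py w9 round .609 .2447 0
```

```text
red [471.8  73.8 101.9  74.8  65.7] CUT
[608.8 244.8   2. ] 0.039
tcp [0.6003 0.2311 0.1587] yaw x 179.9 tool mm [-8.4 13.7 -0. ]
```

View pics/w9.png

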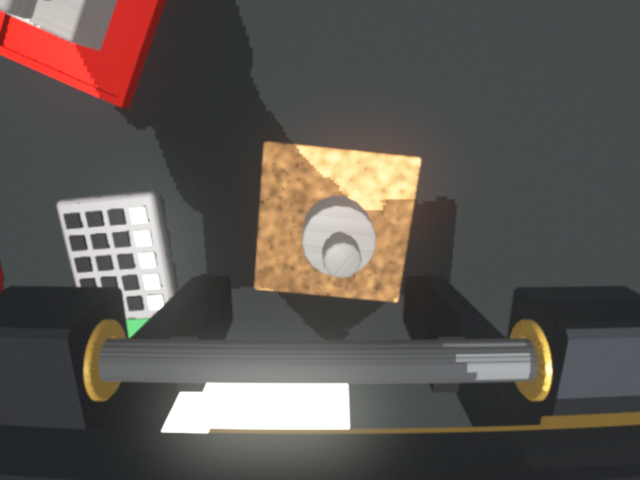

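Round weight stands upright on the mat, knob at pixel (342,256). I move over it and grip.

play_rows(
  deltas=[
    [[-0.085, 0.137, 0.1, 0, 0, 0, 0.3], [-0.085, 0.137, 0.22, 0, 0, 0, 0.3], [-0.085, 0.137, 0.37, 0, 0, 0, 0.3], [-0.085, 0.137, 0.52, 0, 0, 0, 0.3], [-0.085, 0.137, 0.67, 0, 0, 0, 0.3], [-0.085, 0.137, 0.8, 0, 0, 0, 0.3], [-0.085, 0.137, 0.92, 0, 0, 0, 0.3], [-0.085, 0.137, 1, 0, 0, 0, 0.3], [-0.085, 0.137, 1, 0, 0, 0, -1], [-0.085, 0.137, 1, 0, 0, 0, -1]],
  ],
)

```text
t: 40.87
eef_pos: [0.609, 0.2455, 0.0583]
ee_rot: [-0.0, -3.141, 0.0]
contact_force: [0.2, 0.2, 0.8]
grip_width: 0.0463
grip_force: 0.0
```

play_rows(
  deltas=[
    [[0, 0, 0, 0, 0, 0, -1], [0, 0, 0, 0, 0, 0, -1], [0, 0, 0, 0, 0, 0, -1], [0, 0, 0, 0, 0, 0, -1], [0, 0, 0, 0, 0, 0, -1], [0, 0, 0, 0, 0, 0, -1], [0, 0, 0, 0, 0, 0, -1], [0, 0, 0, 0, 0, 0, -1], [0, 0, 0, 0, 0, 0, -1], [0, 0, 0, 0, 0, 0, -1]],
  ],
)

```text
t: 41.7
eef_pos: [0.6097, 0.2452, 0.0592]
ee_rot: [0.001, 3.141, -0.0]
contact_force: [-0.9, -2.4, 4.8]
grip_width: 0.0207
grip_force: 40.0
```

play_rows(
  deltas=[
    [[0, 0, -0.03, 0, 0, 0, -1], [0, 0, -0.1, 0, 0, 0, -1], [0, 0, -0.22, 0, 0, 0, -1], [0, 0, -0.36, 0, 0, 0, -1], [0, 0, -0.5, 0, 0, 0, -1], [0, -0.05, -0.65, 0, 0, 0, -1], [0, -0.15, -0.8, 0, 0, 0, -1], [0, -0.28, -0.95, 0, 0, 0, -1], [0, -0.4, -1, 0, 0, 0, -1], [0, -0.5, -1, 0, 0, 0, -1]],
  ],
)

```text
t: 42.53
eef_pos: [0.6105, 0.1927, 0.1608]
ee_rot: [0.004, 3.138, -0.001]
contact_force: [-0.4, -0.4, -4.2]
grip_width: 0.0201
grip_force: 40.0
```

play_rows(
  deltas=[
    [[-0.05, -0.12, -0.05, 0, 0, 0, -1], [-0.1, -0.25, -0.1, 0, 0, 0, -1], [-0.15, -0.38, -0.15, 0, 0, 0, -1], [-0.2, -0.51, -0.2, 0, 0, 0, -1], [-0.25, -0.64, -0.2, 0, 0, 0, -1], [-0.3, -0.77, -0.2, 0, 0, 0, -1], [-0.35, -0.9, -0.2, 0, 0, 0, -1], [-0.4, -1, -0.2, 0, 0, 0, -1], [-0.4, -1, -0.2, 0, 0, 0, -1], [-0.4, -1, -0.2, 0, 0, 0, -1]],
  ],
)

```text
t: 43.37
eef_pos: [0.6492, 0.0948, 0.1782]
ee_rot: [-0.002, -3.141, -0.0]
contact_force: [-0.7, 0.3, -4.0]
grip_width: 0.0205
grip_force: 40.0
```

```bash
python3 g.py .6437 -.066 0 w10
```

```text
shift share [ 0.053 -1.608 -0.   ] rz -0.001 tcp [0.6492 0.0948 0.1782] yaw 179.9 width 0.0205 t 43.3667
red [643.3 -64.8 102.   98.   89. ] 
red [514.8  81.4  58.4  22.3  89.7] CUT
```

View pics/w10.png

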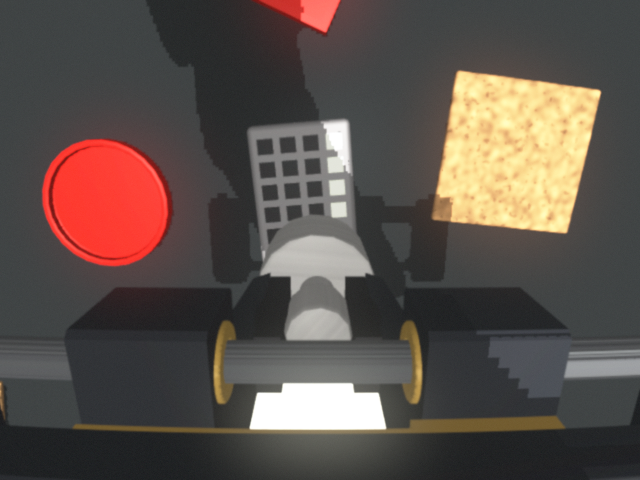

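play_rows(
  deltas=[
    [[0.01, -0.08, 0, 0, 0, 0, -1], [0.02, -0.2, 0, 0, 0, 0, -1], [0.03, -0.33, 0, 0, 0, 0, -1], [0.04, -0.46, 0, 0, 0, 0, -1], [0.05, -0.6, 0, 0, 0, 0, -1], [0.055, -0.74, 0, 0, 0, 0, -1], [0.055, -0.86, 0, 0, 0, 0, -1], [0.055, -0.95, 0, 0, 0, 0, -1], [0.055, -1, 0, 0, 0, 0, -1], [0.055, -1, 0, 0, 0, 0, -1]],
  ],
)

```text
t: 44.25
eef_pos: [0.6437, -0.0066, 0.1786]
ee_rot: [0.004, 3.142, -0.001]
contact_force: [-0.2, 0.2, -4.2]
grip_width: 0.0203
grip_force: 40.0
```

play_rows(
  deltas=[
    [[0, -0.1, 0, 0, 0, 0, -1], [0, -0.22, 0, 0, 0, 0, -1], [0, -0.36, 0.05, 0, 0, 0, -1], [0, -0.5, 0.15, 0, 0, 0, -1], [0, -0.608, 0.28, 0, 0, 0, -1], [0, -0.608, 0.42, 0, 0, 0, -1], [0, -0.608, 0.56, 0, 0, 0, -1], [0, -0.608, 0.7, 0, 0, 0, -1], [0, -0.608, 0.8, 0, 0, 0, -1], [0, -0.608, 0.8, 0, 0, 0, -1]],
  ],
)

```text
t: 45.08
eef_pos: [0.6413, -0.0662, 0.0951]
ee_rot: [-0.001, -3.136, 0.0]
contact_force: [-0.8, -0.3, -4.3]
grip_width: 0.0206
grip_force: 40.0
```

```bash
python3 g.py .6435 -.066 0
```

```text
shift share [-0.022  0.002 -0.   ] rz -0.0 tcp [ 0.6413 -0.0662  0.0951] yaw 180.0 width 0.0206 t 45.0833
red [630.7 -66.3  97.8  74.2 -89.6]
```

play_rows(
  deltas=[
    [[0, 0, 0.08, 0, 0, 0, -1], [0, 0, 0.16, 0, 0, 0, -1], [0, 0, 0.24, 0, 0, 0, -1], [0, 0, 0.29, 0, 0, 0, -1], [0, 0, 0.32, 0, 0, 0, -1], [0, 0, 0.34, 0, 0, 0, -1], [0, 0, 0.36, 0, 0, 0, -1], [0, 0, 0.37, 0, 0, 0, -1], [0, 0, 0.37, 0, 0, 0, -1], [0, 0, 0.37, 0, 0, 0, -1]],
  ],
)

```text
t: 45.97
eef_pos: [0.6438, -0.0653, 0.0618]
ee_rot: [0.0, 3.141, 0.0]
contact_force: [-0.4, -0.6, -3.6]
grip_width: 0.02
grip_force: 40.0
```

play_rows(
  deltas=[
    [[0, 0, 0.005, 0, 0, 0, -1], [0, 0, 0.01, 0, 0, 0, -1], [0, 0, 0.014, 0, 0, 0, -1], [0, 0, 0.018, 0, 0, 0, -1], [0, 0, 0.022, 0, 0, 0, -1], [0, 0, 0.026, 0, 0, 0, -1], [0, 0, 0.03, 0, 0, 0, -1], [0, 0, 0.032, 0, 0, 0, -1], [0, 0, 0.032, 0, 0, 0, -1], [0, 0, 0.032, 0, 0, 0, -1]],
  ],
)

```text
t: 46.8
eef_pos: [0.644, -0.0655, 0.0592]
ee_rot: [0.0, 3.141, -0.001]
contact_force: [-2.5, -0.7, 5.5]
grip_width: 0.0203
grip_force: 40.0
```

play_rows(
  deltas=[
    [[0, 0, 0, 0, 0, 0, 0.3], [0, 0, 0, 0, 0, 0, 0.3], [0, 0, 0, 0, 0, 0, 0.3], [0, 0, 0, 0, 0, 0, 0.3], [0, 0, 0, 0, 0, 0, 0.3], [0, 0, -0.1, 0, 0, 0, 0.3], [0, 0, -0.3, 0, 0, 0, 0.3], [0, 0, -0.6, 0, 0, 0, 0.3], [0, 0, -0.9, 0, 0, 0, 0.3], [0, 0, -1, 0, 0, 0, 0.3]],
  ],
)

```text
t: 47.63
eef_pos: [0.6461, -0.065, 0.1634]
ee_rot: [0.0, 3.134, 0.0]
contact_force: [0.4, 0.7, 0.7]
grip_width: 0.0573
grip_force: 0.0
```

```bash
python3 f.py w11 round .6437 -.066 0; python3 - <<'E'
from h import *
a=capture('side')[150:390,220:500]
cv2.imwrite('pics/s9.png',cv2.resize(a,(700,600),interpolation=cv2.INTER_CUBIC))
E
```

```text
red [643.  -66.   98.2  97.7 -28.3] 
red [514.9  80.2  64.2  23.7 -87.6] CUT
red [ 516.6 -245.3   66.1   30.6   87.6] CUT
[642.8 -65.7  -4.2] 0.042
tcp [ 0.6461 -0.065   0.1634] yaw x 180.0 tool mm [ 3.3 -0.7 -0. ]
```

View pics/s9.png

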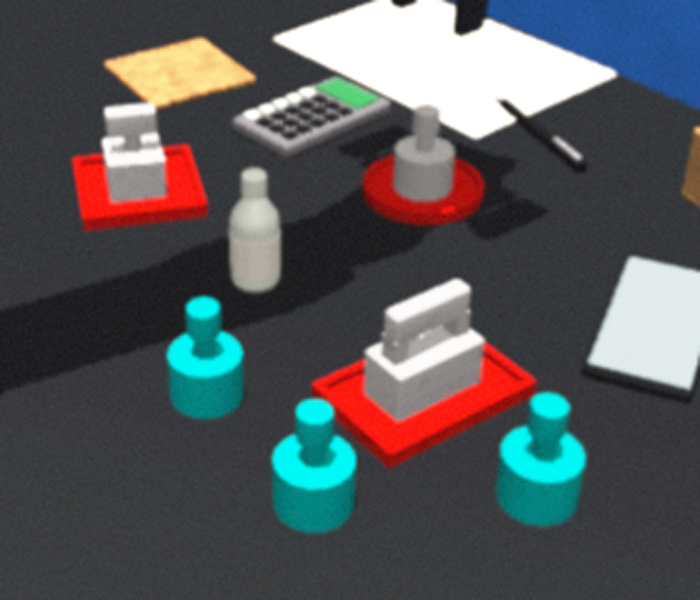

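View pics/w11.png

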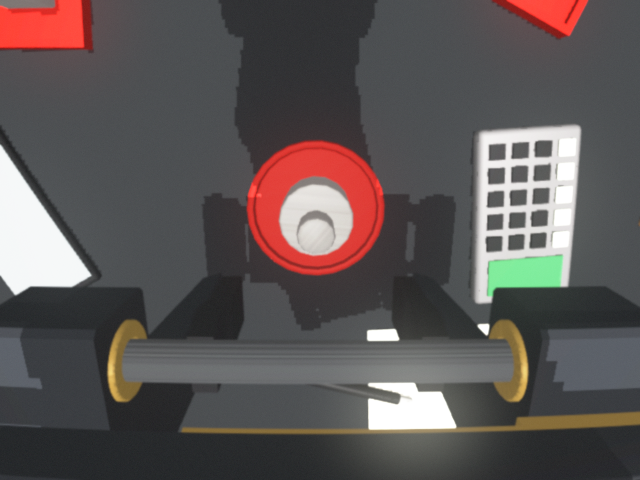

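All three weights stand upright and centred in their own holders. The bottle, calculator and turquoise look-alikes are where they started, and the gripper is clear.

```bash
python3 -c "from workcell import *;print(sign_off())"
```

```text
the job is handed in; nothing more can be done
None
```

I put each weight upright in its own holder, within about 2 mm of centre, left the bottle, calculator and turquoise look-alikes in place, and handed the job in at about 48 s.

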